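# Screw the cap onto the paint canister

### The arm

A 6-joint arm with a two-finger parallel gripper is mounted at the origin on the work surface; the furniture and walls round the work are solid. World frame = base frame: x ahead of the robot, y to its left, z up, the work surface at z = 0. Lengths are in m, angles in rad, forces in N, time in s.
With the tool pointing down it reaches from about 0.325 to 0.85 m from the base axis. Payload 4.4 kg.
Tool frame: the origin (TCP) lies at the very end of the fingers, on their centre line; the grasp point (between the pads) lies behind it (manip.pinch_z is the z of the grasp point in the tool frame, in m); z points along the fingers, y is the direction in which the jaws open and shut (so a half turn about z gives the same grasp; the last joint's range is limited). The gripper opens to 94 mm and grips with 3 to 60 N. Pads are 16 mm wide; open, the fingers measure 119 mm over their backs; the gripper's body (75 mm by 177 mm) begins 78 mm behind the grasp point.
Start: joints at [1.034, 0.207, 1.542, -0, 1.393, -0.15], TCP at [0.217, 0.533, 0.205] pointing down, gripper open.
Joint ranges: [-2.73, 2.73], [-0.86, 2.22], [0.23, 2.46], [-1.11, 4.25], [0.08, 2.63], [-2.82, 2.82]. Speed limits (rad/s): [2.79, 2.79, 3.14, 3.14, 3.14, 3.14].

### API

Orientations are given as a unit quaternion [x, y, z, w].
In Python, from plant import manip gives the robot as it stands. The module is installed in compiled form; this text tells all that it offers.
- The arm moves only by the tool carry_out, never from a script. Its argument "moves" is a list of rows, each a list of 7 numbers: the shift along the tool's x, y, z in mm, then the turn, a rotation vector about the tool's x, y, z in rad, then the closure in counts, from 0 (fully open) to 255 (shut). A call has 1 to 20 rows; each row shifts and turns the commanded pose from where the row before left it, along the tool's axes as they then stand; what a row does not reach is not made up. A row lasts 1/8 s, in which the tool goes at most 62.5 mm and 10.7 degrees, less where a joint would pass 70% of its speed; a pose out of reach is approached as far as the arm can. A call is refused whole if a number of a shift passes 62.5 or a number of a turn 0.188, either way. A call with a gripper value outside its range is refused whole. The fingers move at their own pace and stop on an object; the grip force is fixed at half the most. Time passes only in rows, so rows that do not move let the fingers close. It gives the time, the measured TCP pose, the force and the opening at its end, in the units of the state.
- manip.observe(): the state, without advancing time (a new reading comes with each control period).
- manip.get_image(name): name is "side" or "top" or "wrist"; returns (picture, depth): 480x640x3 uint8, red, green, blue; 480x640 float32, m along the optical axis (not along the pixel's ray), 0 where there is no reading.
- manip.calibration(name): a dict with "fov_y" (degrees; the focal length in pixels is half the picture's height over the tangent of half this angle, whatever the lens; pixels are square), "cx", "cy" (the principal point, pixels), "k1" (the pictures are not rectified: a ray, as slopes to the right and down, at radius r is drawn at 1 + k1 r^2 times it, then the intrinsics apply), "camera_from_world" (4x4, takes a point from world to camera coordinates). Camera axes: x right, y up, looking along -z (the intrinsics and any distortion apply to the point x, -y, -z); pixel columns grow to the right and rows downward; lengths in m; the calibration is good to about 2 mm. A picture is of the moment at which its call begins: read the wrist's pose just before it. calibration takes no time and is no camera call; for the wrist camera it gives the pose at the moment of the call.
- manip.sign_off(): hands the job in, once; it reports no verdict.
The state is a dict: "clock": time; "qpos": joint angles; "joint_vel": joint speeds; "effort": joint torques, N m; "position": TCP position; "tool_rot": TCP orientation; "ft_force": force on the tool from outside, world axes, zero at the start; "moment": the same for the moment, N m; "grip_width": opening from 0.0 (shut) to 1.0 (fully open).
Only numpy, scipy, OpenCV 4.12 (cv2) and the standard library are available. Lean on these libraries where they do the work, as an engineer would, in place of code of your own. Each camera call takes 0.05 s, during which the arm holds its last target.

### The job

Pick up the red screw cap and close the paint canister with it: set it level on the white neck, turn it backward (anticlockwise from above) until it drops into the thread starts, then screw it forward (clockwise) until it is fully home, and let go. Turn gently and never force or jam it; leave the spanner, the tape roll and the sample tin where they are.

Things in the scene. Friction and masses are not known exactly. Their poses are not given: they have to be found in the camera images.
- cap_centre (a point): centre, half-way up, of the loose red screw cap: 59 mm across, ribbed straight side, 29 mm high, 60 g; an upside-down cup open below (53 mm inside, 25 mm deep). Starts upright on the bench; z up. Grip its side from above across the diameter, at any yaw
- cap_foot (a point): point on the cap's axis level with its lower edge, 14.5 mm below cap_centre. Depths given below are of this point under neck_top. A cap set on the neck at a chance angle mostly rests with its pins on top of the thread ribs, 9 to 13 mm deep. From there clockwise it meets a dead stop within 60 degrees and does not engage
- neck_top (a point): centre of the top of the canister's white neck, 85 mm above the bench; z up. Neck 36 mm thick, its top 4 mm bevelled to 29 mm, leading in a cap up to 4 mm off centre; once on, the cap has 2 mm sideways play. Thread: four equal starts 90 degrees apart, on ribs 49 mm across
- canister: squat aluminium paint canister, 92 mm across, blue band, shoulder 57 mm up, clamped in a bolted base plate 112 mm square; does not move. Origin on its axis at bench level. The neck sits at an unknown angle, so its thread starts cannot be told from the canister's yaw. Over 20 N between cap and canister, all contacts added up (about 0.4 N m against a stop), damages the thread
- cap: the same cap; origin on its axis at the lower edge, z up. Four steel pins 5 mm thick point inward on its x and y axes; tips 20 mm from the axis, undersides 2 mm above the lower edge
- gun_spanner: small flat steel spanner lying on the bench, 28x176x9 mm, origin under its centre; a bystander
- tape_roll: blue masking tape roll lying flat, 94 mm across, 19 mm high, origin under its centre; a bystander
- sample_tin: closed sample tin, 67 mm across, 73 mm high, origin under its centre; a bystander
- thread_start (a point): on the neck's axis, 18.5 mm under neck_top: where cap_foot comes when the pins drop in at the thread starts. Turned anticlockwise, the cap on the ribs climbs up to 4 mm, within 75 degrees, until the pins pass the rib ends and it drops to here if let go or lightly pushed; about 8 degrees on is a dead stop, but a cap held up passes over it, onto the next rib
- home (a point): on the neck's axis, 22.5 mm under neck_top: where cap_foot is when screwed home. Clockwise from the thread start the cap runs level for up to 14 degrees, then goes down 4 mm in 54 degrees (2 mm vertical play), and ends at a dead stop after 60 to 72 degrees in all. It stays where it is left in the thread
Not all that is in view belongs to the job. Leave any purple look-alike of the cap alone.

How it is judged:
On the way:
1. the cap has dropped into the thread starts on the neck (lower edge more than 16 mm below the neck's top, within 5 mm of its axis) (z of cap_foot in the frame of neck_top below -0.016 m and horizontal distance between cap_foot and neck_top below 0.005 m), for 0.1 s.
At the end, for the whole second after the job is handed in: the cap is screwed home on the canister's neck: its lower edge at least 21.7 mm below the neck's top (22.5 mm is the dead stop), within 5 mm of the neck's axis, tilted less than 0.06 rad, at rest (z of cap_foot in the frame of neck_top below -0.0217 m and horizontal distance between cap_foot and neck_top below 0.005 m and angle between cap's own z axis and vertical below 0.06 rad and linear speed of cap below 0.02 m/s and angular speed of cap below 0.2 rad/s); the robot touches nothing.
It fails at once if the cap is forced on the canister (contact forces over 20 N in all) (contact force between cap and canister above 20 N).
It fails at once if the spanner is pushed more than 20 mm (distance of gun_spanner from where it was at the start of the episode above 0.02 m).
It fails at once if the tape roll is pushed more than 20 mm (distance of tape_roll from where it was at the start of the episode above 0.02 m).
It fails at once if the sample tin is pushed more than 20 mm (distance of sample_tin from where it was at the start of the episode above 0.02 m).
It also fails if it takes over 64 s, if anything falls off the work surface, if the arm or the gripper's body presses on something with over 40 N, if the wrist force passes 120 N, or if a joint passes its speed limit or range.

## Working session

There is one attempt and no reset: what is moved stays moved. The work goes in short steps, Python scripts to look and compute and a tool call to move; the robot and the scene stay as the last step left them, time stands still between calls to the robot, and variables do not carry over. Pictures are saved under pics/ and viewed, and the job is handed in when it is done.

Besides the shell and the picture viewer there is one more tool, called after ">>>" in YAML: its name, and indented under it one key for each argument. carry_out: Moves the arm, as the interface text tells. Its arguments: {"type":"object","properties":{"moves":{"type":"array","items":{"type":"array","items":{"type":"number"}}}},"required":["moves"]}

```bash
mkdir -p pics
cat > h.py <<'E'
import numpy as np, cv2
from plant import manip
def grab(n,tag):
    c=manip.calibration(n); im,d=manip.get_image(n)
    cv2.imwrite(f'pics/{tag}.png',im[:,:,::-1]); np.savez(f'{tag}.npz',im=im,d=d,T=c['camera_from_world'],f=c['fov_y'],cx=c['cx'],cy=c['cy'],k1=c['k1'])
    return im,d,c
def rays(c,uv):
    f=240/np.tan(np.radians(float(c['fov_y' if 'fov_y' in c else 'f']))/2)
    K=np.array([[f,0,c['cx']],[0,f,c['cy']],[0,0,1]],float)
    uv=np.atleast_2d(np.array(uv,float))
    p=cv2.undistortPoints(uv.reshape(-1,1,2),K,np.array([float(c['k1']),0,0,0])).reshape(-1,2)
    T=np.array(c['camera_from_world' if 'camera_from_world' in c else 'T'])
    R=T[:3,:3]; o=-R.T@T[:3,3]
    d=np.c_[p[:,0],-p[:,1],-np.ones(len(p))]
    return o,d@R,p   # d scaled so depth=1 along axis
def onplane(c,uv,z):
    o,d,_=rays(c,uv); return o+d*((z-o[2])/d[:,2])[:,None]
def withdepth(c,uv,dep):
    o,d,_=rays(c,uv); return o+d*np.array(dep)[:,None]
E
python3 - <<'E'
from h import *
print(manip.pinch_z, manip.observe())
for n in ['side','top','wrist']:
    im,d,c=grab(n,n+'0'); print(n,c['fov_y'],c['k1'],np.round(c['camera_from_world'],3).tolist())
E
```

```text
-0.0188 {'clock': 0.0, 'qpos': array([ 1.03349991e+00,  2.07415377e-01,  1.54293127e+00, -9.33578687e-06,
        1.39350299e+00, -1.50473337e-01]), 'joint_vel': array([ 0.00032358, -0.00027389, -0.00040081,  0.00058316,  0.0019134 ,
       -0.00110405]), 'effort': array([-7.84419371e-04, -3.70879340e+01, -2.81416976e+01,  6.98466995e-02,
        3.61850078e-02, -1.60850277e-04]), 'position': array([0.2165014 , 0.53181741, 0.20430421]), 'tool_rot': array([ 1.92207003e-01,  9.81353756e-01, -1.06396925e-03, -3.76142710e-04]), 'ft_force': array([0.20927667, 0.26228349, 0.57894576]), 'moment': array([0.03916027, 0.00982499, 0.10482201]), 'grip_width': 1.0005722024110808}
side 50.04890524820723 -0.09185146434795907 [[0.564, -0.826, -0.013, -0.228], [0.666, 0.446, 0.598, -0.391], [-0.488, -0.346, 0.801, -0.842], [0.0, 0.0, 0.0, 1.0]]
top 49.033854154849145 -0.13661087511345207 [[-0.027, -1.0, -0.009, 0.045], [0.992, -0.027, 0.122, -0.48], [-0.122, -0.006, 0.993, -1.161], [0.0, 0.0, 0.0, 1.0]]
wrist 66.79440625694738 -0.058076164058131464 [[0.379, 0.925, -0.002, -0.574], [-0.896, 0.366, -0.253, 0.024], [-0.234, 0.097, 0.967, -0.39], [0.0, 0.0, 0.0, 1.0]]
```

View pics/top0.png

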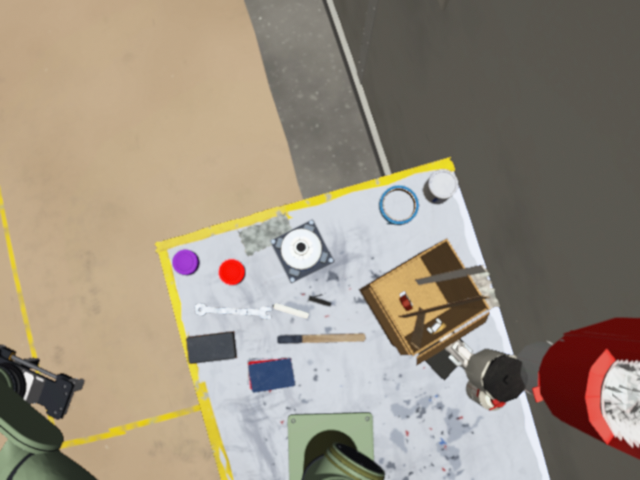

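View pics/side0.png

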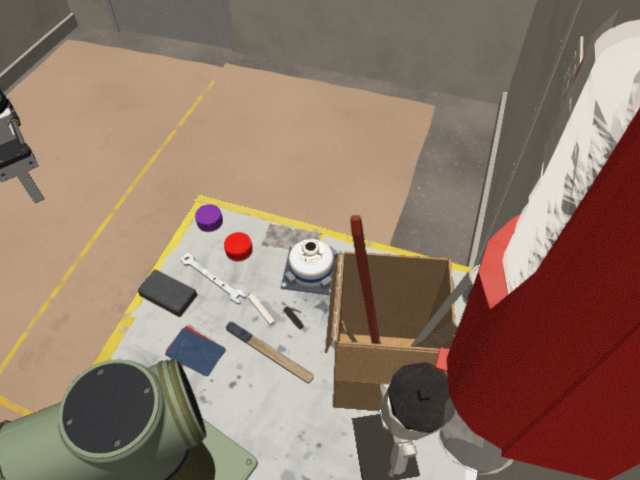

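View pics/wrist0.png

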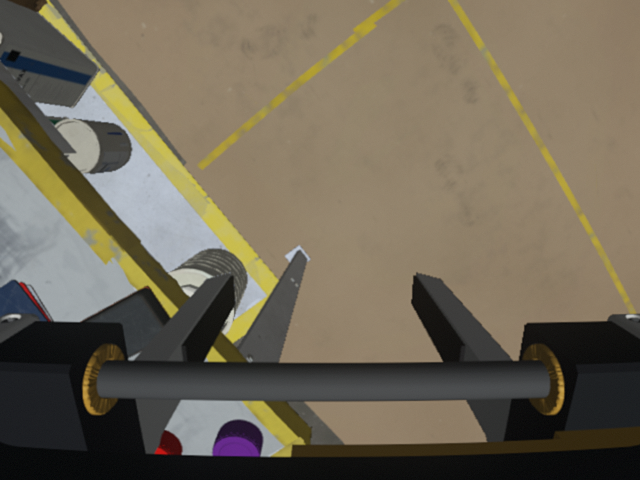

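Candidates for the cap in the top view are:
- the red disc at (232,272)
- the purple look-alike at (186,262)
- a red scrap in the cardboard box at (405,300)
- a red book edge at (270,362)

The red disc matches the description and shows in the side view at (238,246). The canister is at about (301,247). Next I'll measure both and take a close crop.

Run:
```python
from h import *
crops=[]
for n,(x0,y0,x1,y1) in [('top',(200,210,350,290)),('side',(200,210,350,310))]:
    c=np.load(n+'0.npz'); im=c['im']; d=c['d']
    hsv=cv2.cvtColor(im,cv2.COLOR_RGB2HSV)
    m=(((hsv[...,0]<8)|(hsv[...,0]>172))&(hsv[...,1]>150)&(hsv[...,2]>90)).astype(np.uint8)
    r=np.zeros_like(m); r[y0:y1,x0:x0+75]=m[y0:y1,x0:x0+75]
    ys,xs=np.nonzero(r); print(n,'red px',len(xs),xs.mean(),ys.mean(),xs.min(),xs.max(),ys.min(),ys.max())
    P=withdepth(c,np.c_[xs,ys],d[ys,xs]); print('z pct',np.percentile(P[:,2],[5,50,95]))
    t=P[(P[:,2]>np.percentile(P[:,2],90)-.004)]; print('top pts depth', t.min(0),t.max(0),(t.min(0)+t.max(0))/2)
    if n=='top': print('plane', onplane(c,[[xs.mean(),ys.mean()]],.029))
    # canister: points with z > .06
    yy,xx=np.mgrid[y0:y1,x0+70:x1]; yy=yy.ravel();xx=xx.ravel()
    P=withdepth(c,np.c_[xx,yy],d[yy,xx])
    for lo,hi in [(.05,.065),(.072,.095),(.081,.095)]:
        s=(P[:,2]>lo)&(P[:,2]<hi)&(d[yy,xx]>0); q=P[s]
        if len(q)>3:
            (cx,cy),rad=cv2.minEnclosingCircle(q[:,:2].astype(np.float32)); print(lo,hi,len(q),cx,cy,rad,np.median(q[:,2]), 'px',xx[s].mean(),yy[s].mean())
    cr=cv2.resize(im[y0:y1,x0:x1,::-1],None,fx=5,fy=5,interpolation=cv2.INTER_CUBIC); cv2.imwrite(f'pics/{n}crop.png',cr[:600,:800])
```

```text
top red px 508 231.4488188976378 271.75 219 244 260 284
z pct [0.02479964 0.02886421 0.03297536]
top pts depth [0.33648096 0.02547362 0.02785106] [0.44390653 0.23996278 1.21134419] [0.39019374 0.1327182  0.61959763]
plane [[0.41710622 0.21156396 0.029     ]]
0.05 0.065 783 0.4623902142047882 0.05153321474790573 0.04508809372782707 0.05443404838439747 px 301.39080459770116 249.44955300127714
0.072 0.095 348 0.4627968668937683 0.05188461020588875 0.024407915771007538 0.08125251102194997 px 300.9396551724138 247.4022988505747
0.081 0.095 180 0.4599052369594574 0.05410991981625557 0.021038154140114784 0.08410561144883766 px 300.7611111111111 247.07777777777778
side red px 617 237.54619124797406 245.88330632090762 224 251 232 260
z pct [0.01127181 0.02970934 0.03321286]
top pts depth [-0.0222483  -0.30527634  0.028446  ] [0.44630273 0.24309069 0.90501773] [ 0.21202722 -0.03109282  0.46673187]
0.05 0.065 787 0.463591068983078 0.05295439437031746 0.04510652273893356 0.055710420507749214 px 311.1118170266836 260.32782719186787
0.072 0.095 370 0.4645169973373413 0.05431421846151352 0.025379350408911705 0.08245760525815915 px 310.7162162162162 249.3
0.081 0.095 209 0.46816059947013855 0.05278818681836128 0.022205021232366562 0.08510402521044036 px 310.6555023923445 247.6315789473684
```

View pics/topcrop.png

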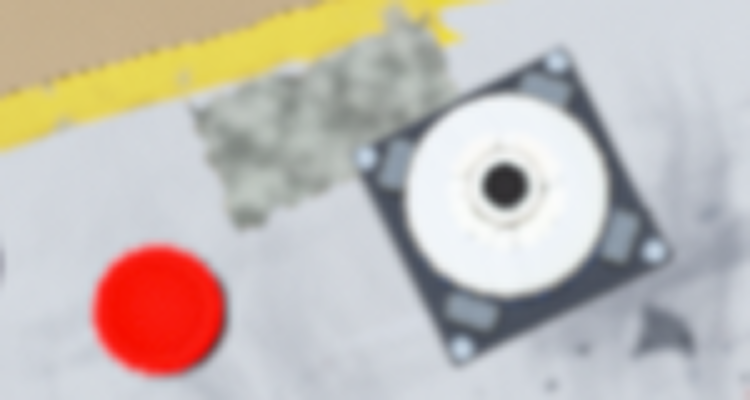

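View pics/sidecrop.png

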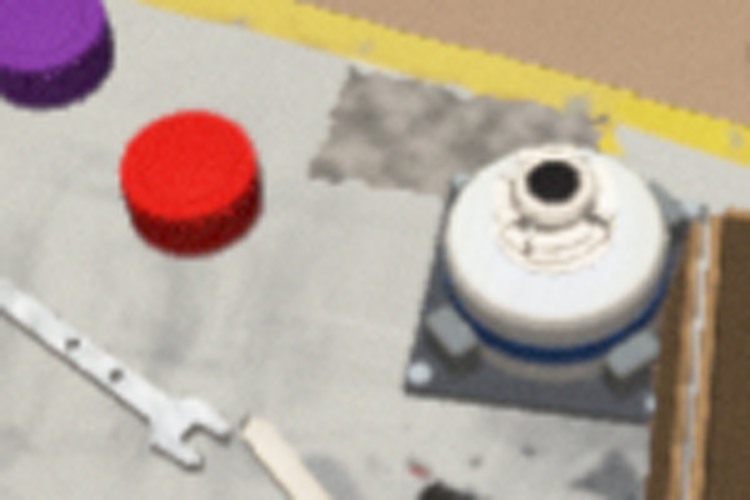

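Run:
```python
from h import *
# hole of neck: dark blob centre in both views, cap ellipse
tri=[]
for n,box in [('top',(285,232,320,262)),('side',(298,238,325,258))]:
    c=np.load(n+'0.npz'); x0,y0,x1,y1=box; g=c['im'][y0:y1,x0:x1].max(2)
    k,l,s,ce=cv2.connectedComponentsWithStats((g<90).astype(np.uint8))
    cc=[(s[i,4],ce[i]+[x0,y0],s[i]) for i in range(1,k)]; b=max([q for q in cc if q[2][0]>0 and q[2][1]>0],key=lambda q:q[0]); print(n,b,onplane(c,[b[1]],.085))
    o,d,_=rays(c,[b[1]]); tri.append((o,d[0]/np.linalg.norm(d[0])))
A=sum(np.eye(3)-np.outer(d,d) for o,d in tri); B=sum((np.eye(3)-np.outer(d,d))@o for o,d in tri)
print('neck tri',np.linalg.solve(A,B))
# cap side: top red face brighter; use bright red
c=np.load('side0.npz'); im=c['im'][225:265,215:260].astype(int)
R=(im[...,0]>200)&(im[...,1]<60); ys,xs=np.nonzero(R); 
print('cap side top-face',onplane(c,[[xs.min()/2+xs.max()/2+215,ys.min()/2+ys.max()/2+225],[xs.mean()+215,ys.mean()+225]],.029))
# height map
for n in ['top','side']:
    c=np.load(n+'0.npz'); d=c['d']; yy,xx=np.mgrid[0:480,0:640]; yy=yy.ravel();xx=xx.ravel(); dd=d[yy,xx]
    P=withdepth(c,np.c_[xx,yy],dd); s=(dd>0)&(np.abs(P[:,0]-.42)<.3)&(np.abs(P[:,1]-.05)<.3)&(P[:,2]<.5); P=P[s]
    print(n,'rows x from .30 to .66 ; cols y .28..-.20 (cm max z)')
    for x in np.arange(.26,.66,.03):
        print('%.2f'%x,' '.join('%3d'%(round(100*np.percentile(q,98)) if len(q:=P[(abs(P[:,0]-x)<.015)&(abs(P[:,1]-y)<.015)][:,2])>2 else -9) for y in np.arange(.28,-.22,-.03)))
```

```text
top (np.int32(47), array([300.57446809, 246.68085106]), array([12, 11,  8,  8, 47], dtype=int32)) [[0.46349292 0.05264397 0.085     ]]
side (np.int32(55), array([310.25454545, 246.        ]), array([ 8,  5,  9,  7, 55], dtype=int32)) [[0.46515532 0.05510588 0.085     ]]
neck tri [0.46272552 0.05282796 0.08953591]
cap side top-face [[0.41843914 0.21356605 0.029     ]
 [0.41823599 0.21465445 0.029     ]]
top rows x from .30 to .66 ; cols y .28..-.20 (cm max z)
0.26   3   3   3   0   0   1   1   1   1   1   1   1   1  27  28  27  27
0.29   2   2   2   1   0   0   0   0   0   0   0   0   0  27  27  23  26
0.32   1   1   1   1   1   1   1   2   2   0   0   0  27  41  18   7  14
0.35   1   1   1   0   0   1   1   0   2   2   1  13  27  42  28  12   1
0.38   0   0   3   3   0   0   0   1   0   0   0   1  27  27   1   1   6
0.41   0   3   4   3   0   0   1   5   5   1   0   0   1  27  27  27   1
0.44   3   3   3   3   0   0   6   8   9   6   2   0   0   0   0  27  27
0.47   0   0   0   1   1   1   6   9   9   6   1   0   0   0   0   0   0
0.50   1   0   0   1   1   1   5   6   7   5   1   1 
[... 764 characters left out ...]
  0   1   0   0   0   0  27  27   1  -9  10
0.41   0   3   3   3   0   0   1   5   5   1   0   1  -9  27  27  27   1
0.44   3   3   3   3   0   0   6   9   9   6   1  -9  -9  -9  -9  27  27
0.47   1   0   0   1   1   1   6   9   9   6   1  -9  -9  -9  -9  -9  -9
0.50   1   1   0   1   1   1   5   8   8   6  -9  -9  -9  -9  -9  -9  -9
0.53   1   1   1   1   1   1   1   1   3   2  -9  -9  -9  -9  -9  -9  -9
0.56  -9  -9  -9   0   1   1   1   0   0   0   0  -9  -9  -9  -9  -9  -9
0.59  -9  -9  -9  -9  -9  -9  -9   0   0   0   0   0   0  -9  -9  -9   2
0.62  -9  -9  -9  -9  -9  -9  -9  -9  -9  -9   0   0   0   0   0  -9   0
0.65  -9  -9  -9  -9  -9  -9  -9  -9  -9  -9  -9  -9  -9  -9  -9  -9   0
```

Cap: (0.417, 0.2125), averaged over two views that agree to 2 mm. Neck: (0.464, 0.053), top at 85 mm. The close crop confirms a plain red cap, with the purple one clearly separate. The box is 27 cm high and about 0.16 m from the neck, so the gripper should clear it.

I'll grip with the jaws at azimuth −45°, clear of the purple cap and the spanner. First move: translate, then turn.

>>> carry_out:
  moves:
    - [-30.6,-22,0,0,0,0,0]
    - [-30.6,-22,0,0,0,0,0]
    - [-30.6,-22,0,0,0,0,0]
    - [-30.6,-22,0,0,0,0,0]
    - [-30.6,-22,0,0,0,0,0]
    - [-30.6,-22,0,0,0,0,0]
    - [-30.6,-22,0,0,0,0,0]
    - [-30.6,-22,0,0,0,0,0]
    - [-30.6,-22,0,0,0,0,0]
    - [-30.6,-22,0,0,0,0,0]
    - [0,0,0,0,0,0.18,0]
    - [0,0,0,0,0,0.18,0]
    - [0,0,0,0,0,0.18,0]
    - [0,0,0,0,0,0.18,0]
    - [0,0,0,0,0,0.18,0]
    - [0,0,0,0,0,0.18,0]
    - [0,0,0,0,0,0.18,0]
    - [0,0,0,0,0,0.18,0]
    - [0,0,0,0,0,0.18,0]
    - [0,0,0,0,0,0.18,0]

```text
clock: 2.65
position: [0.417, 0.2133, 0.2051]
tool_rot: [0.89, 0.457, -0.0, -0.0]
ft_force: [0.3, -0.8, 1.3]
grip_width: 0.999
```

>>> carry_out:
  moves:
    - [0,0,0,0,0,0.17,0]
    - [0,0,0,0,0,0,0]
    - [0,0,0,0,0,0,0]

```text
clock: 3.02
position: [0.4172, 0.2133, 0.2053]
tool_rot: [0.924, 0.383, -0.0, -0.0]
ft_force: [-0.5, -0.5, -0.6]
grip_width: 1.001
```

```bash
cat >> h.py <<'E'
from scipy.spatial.transform import Rotation as Ro
def st():
    s=manip.observe(); R=Ro.from_quat(s['tool_rot']).as_matrix()
    print('t %.3f'%s['clock'],'p',np.round(s['position']*1e3,2),'yaz %.2f'%np.degrees(np.arctan2(R[1,1],R[0,1])),'tilt',np.round(R[:,2],4),'F',np.round(s['ft_force'],2),'M',np.round(s['moment'],3),'w',round(s['grip_width'],3))
    return s,R
def go(t):  # world target (m) -> tool mm
    s,R=st(); print('tool shift mm',np.round(R.T@(np.array(t)-s['position'])*1e3,2))
E
python3 - <<'E'
from h import *
s,R=st(); im,d,c=grab('wrist','w1')
hsv=cv2.cvtColor(im,cv2.COLOR_RGB2HSV); m=(((hsv[...,0]<8)|(hsv[...,0]>172))&(hsv[...,1]>150)&(hsv[...,2]>90)).astype(np.uint8)
k,l,ss,ce=cv2.connectedComponentsWithStats(m); i=1+np.argmax(ss[1:,4]); print(ss[i],ce[i],onplane(c,[ce[i]],.029),np.round(manip.observe()['qpos'],3))
E
```

```text
t 3.025 p [417.15 213.32 205.26] yaz -44.90 tilt [-4.e-04 -1.e-04 -1.e+00] F [-0.5  -0.45 -0.6 ] M [-0.005  0.119  0.014] w 1.001
[ 296  187   58   59 2677] [324.26634292 216.62868883] [[0.42111996 0.2166749  0.029     ]] [ 0.288 -0.024  1.792 -0.     1.373  1.072]
```

View pics/w1.png

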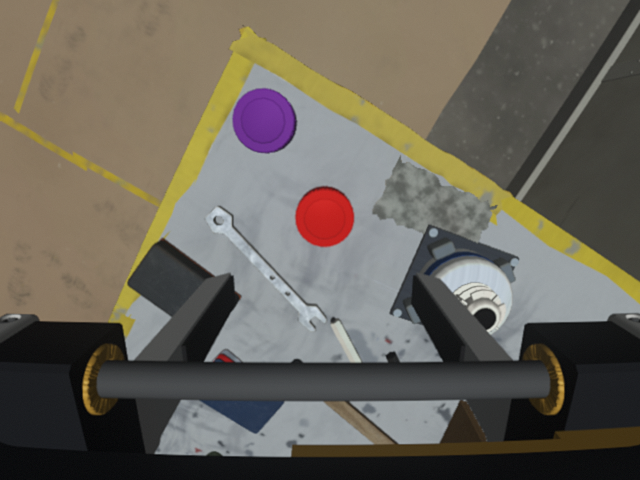

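The wrist view shows the red cap at (324,217), centred between the fingertips. The purple cap is at (264,120), the spanner around (265,265) and the neck at (484,316). I'll check the wrist camera's bias using the neck.

Run:
```python
from h import *
c=np.load('w1.npz'); print('neck hole via wrist',onplane(c,[[484.5,316.5]],.085))
o,_,_=rays(c,[[1,1]]); print(o)
c2={k:c[k] for k in c}; d=c['d']; print(withdepth(c,[[324,217]],[d[217,324]]))
im=c['im'][290:345,440:530,::-1]; cv2.imwrite('pics/w1c.png',cv2.resize(im,None,fx=8,fy=8,interpolation=cv2.INTER_CUBIC))
```

```text
neck hole via wrist [[0.4667709  0.05597677 0.085     ]]
[0.46841553 0.26562878 0.38382134]
[[0.42088514 0.21681856 0.03060505]]
```

View pics/w1c.png

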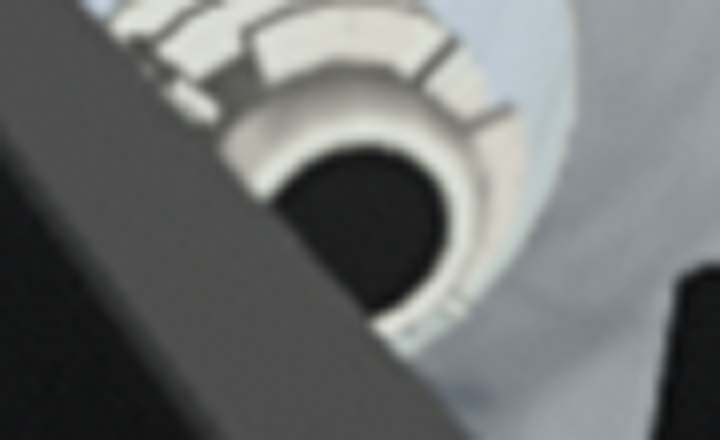

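>>> carry_out:
  moves:
    - [0,0,30,0,0,0,0]
    - [0,0,35,0,0,0,0]
    - [0,0,35,0,0,0,0]
    - [0,0,25,0,0,0,0]
    - [0,0,20,0,0,0,0]
    - [0,0,0,0,0,0,0]

```text
clock: 3.82
position: [0.4156, 0.2128, 0.0589]
tool_rot: [0.924, 0.383, -0.002, -0.0]
ft_force: [-0.2, 0.3, 0.0]
grip_width: 0.997
```

Run:
```python
from h import *
s,R=st(); im,d,c=grab('wrist','w2')
hsv=cv2.cvtColor(im,cv2.COLOR_RGB2HSV); m=(((hsv[...,0]<8)|(hsv[...,0]>172))&(hsv[...,1]>150)&(hsv[...,2]>90)).astype(np.uint8)
k,l,ss,ce=cv2.connectedComponentsWithStats(m); i=1+np.argmax(ss[1:,4]); print(ss[i],ce[i],onplane(c,[ce[i]],.029))
```

```text
t 3.825 p [415.62 212.82  58.9 ] yaz -44.98 tilt [-0.0041 -0.0012 -1.    ] F [-0.19  0.26  0.02] M [0.006 0.131 0.056] w 0.997
[ 279  212   96   95 7071] [326.38283128 259.22033659] [[0.42155778 0.21708948 0.029     ]]
```

View pics/w2.png

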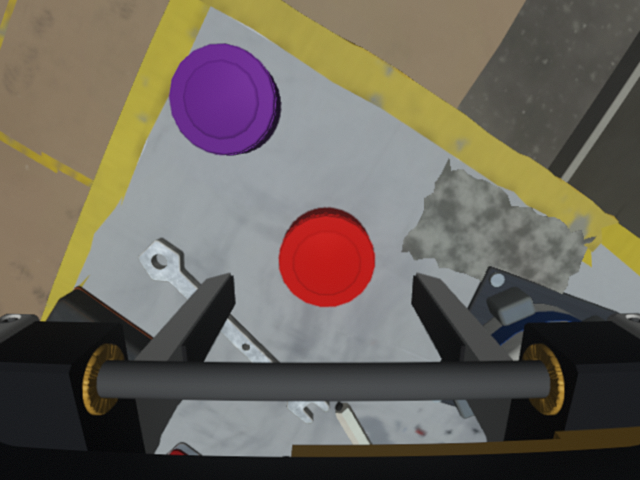

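The wrist camera has a bias of about 3 mm along tool x, seen on both the neck and the cap, so the relative vectors agree. For the cap I'll use the mean of the three views, (0.419, 0.214).

Run:
```python
from h import *
go([.419,.214,.02])
```

```text
t 3.875 p [416.83 213.2   60.09] yaz -44.99 tilt [-1.5e-03 -4.0e-04 -1.0e+00] F [-0.62 -0.14  0.09] M [-0.056  0.104 -0.018] w 0.999
tool shift mm [ 2.15  1.   40.08]
```

>>> carry_out:
  moves:
    - [2,1,0,0,0,0,0]
    - [0,0,20,0,0,0,0]
    - [0,0,20,0,0,0,0]
    - [0,0,10,0,0,0,0]
    - [0,0,0,0,0,0,0]
    - [0,0,0,0,0,0,0]

```text
clock: 4.62
position: [0.4204, 0.2144, 0.0113]
tool_rot: [0.924, 0.382, 0.001, 0.0]
ft_force: [-0.5, 0.1, -0.1]
grip_width: 0.998
```

Run:
```python
from h import *
go([.419,.214,.005])
```

```text
t 4.625 p [420.37 214.35  11.33] yaz -45.03 tilt [ 1.7e-03  5.0e-04 -1.0e+00] F [-0.53  0.06 -0.07] M [ 0.004  0.111 -0.008] w 0.998
tool shift mm [-1.23 -0.72  6.33]
```

>>> carry_out:
  moves:
    - [0,0,5,0,0,0,0]
    - [0,0,0,0,0,0,0]
    - [0,0,0,0,0,0,0]
    - [0,0,0,0,0,0,0]
    - [0,0,0,0,0,0,255]
    - [0,0,0,0,0,0,255]
    - [0,0,0,0,0,0,255]
    - [0,0,0,0,0,0,255]
    - [0,0,0,0,0,0,255]
    - [0,0,0,0,0,0,255]

```text
clock: 5.88
position: [0.4194, 0.214, 0.0054]
tool_rot: [0.924, 0.382, -0.0, 0.0]
ft_force: [1.2, -0.3, 0.1]
grip_width: 0.623
```

Run:
```python
from h import *
st(); grab('wrist','w3'); st()
```

```text
t 5.875 p [419.44 214.03   5.42] yaz -45.04 tilt [-1.e-04 -0.e+00 -1.e+00] F [ 1.24 -0.31  0.14] M [-0.059  0.072 -0.024] w 0.623
t 5.925 p [419.47 214.04   5.45] yaz -45.04 tilt [ 0. -0. -1.] F [-0.55  0.33  0.32] M [-0.063  0.071  0.013] w 0.625
```

View pics/w3.png

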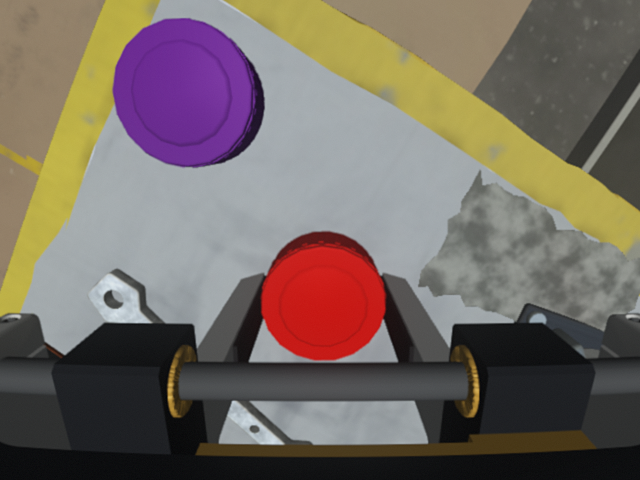

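The cap is gripped: opening 58.7 mm, and the TCP sits 5.45 mm above the cap foot. Next I'll lift and carry it above the neck.

>>> carry_out:
  moves:
    - [0,0,-20,0,0,0,255]
    - [0,0,-30,0,0,0,255]
    - [0,0,-35,0,0,0,255]
    - [0,0,-35,0,0,0,255]
    - [-8,14.5,0,0,0,0,255]
    - [-11,20,0,0,0,0,255]
    - [-11,20,0,0,0,0,255]
    - [-11,20,0,0,0,0,255]
    - [-11,20,0,0,0,0,255]
    - [-11,20,0,0,0,0,255]
    - [-9.4,16,0,0,0,0,255]
    - [-8,14.7,0,0,0,0,255]
    - [0,0,0,0,0,0,255]
    - [0,0,0,0,0,0,255]
    - [0,0,0,0,0,0,255]
    - [0,0,0,0,0,0,255]

```text
clock: 7.92
position: [0.4651, 0.055, 0.1255]
tool_rot: [0.924, 0.383, 0.0, 0.0]
ft_force: [0.2, -0.1, -1.1]
grip_width: 0.623
```

Run:
```python
from h import *
s,R=st(); print(np.round(s['qpos'],3))
for n in ['top','side']:
    im,d,c=grab(n,n+'1')
st()
a=cv2.imread('pics/top1.png')[180:330,220:420]; b=cv2.imread('pics/side1.png')[150:300,220:420]
cv2.imwrite('pics/two.png',np.vstack([cv2.resize(x,(800,600)) for x in (a,b)])[::2,::2])
```

```text
t 7.925 p [465.07  54.98 125.5 ] yaz -44.98 tilt [ 1.e-04  0.e+00 -1.e+00] F [ 0.17 -0.1  -1.1 ] M [-0.074  0.124  0.007] w 0.623
[-0.067  0.064  1.879  0.     1.198  0.718]
t 8.025 p [465.13  54.89 125.53] yaz -44.99 tilt [ 2.e-04  0.e+00 -1.e+00] F [-0.41 -0.32 -1.02] M [-0.069  0.114 -0.029] w 0.624
```

View pics/side1.png

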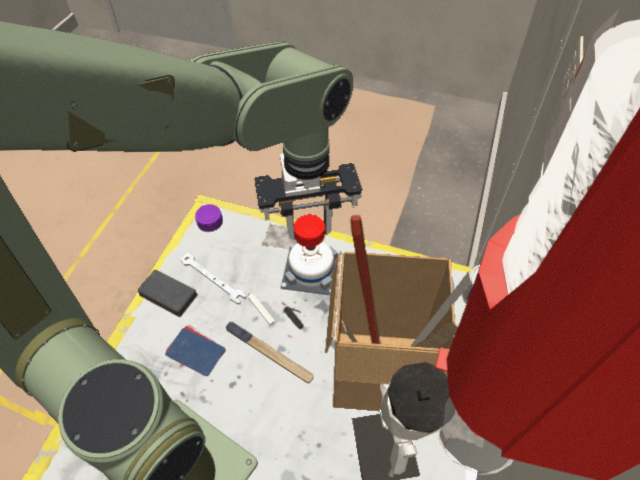

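View pics/two.png

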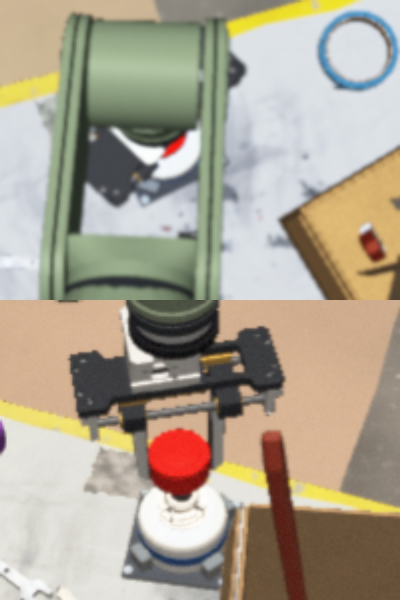

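The side view shows the cap (310,230) over the neck (311,247), gripper level and clear of the box. I'll check the relative alignment in this one camera.

Run:
```python
from h import *
c=np.load('side1.npz'); im=c['im'].astype(int)
m=((im[...,0]>110)&(im[...,1]<60)&(im[...,2]<60)).astype(np.uint8); m[:, :285]=0; m[:,335:]=0; m[:205]=0;m[252:]=0
ys,xs=np.nonzero(m); print(xs.min(),xs.max(),ys.min(),ys.max(),len(xs))
for r in range(ys.min(),ys.max()+1,3):
    q=xs[ys==r]; print(r,q.min(),q.max(),(q.min()+q.max())/2)
u=(xs.min()+xs.max())/2
T=c['T']; f=240/np.tan(np.radians(float(c['f']))/2)
def proj(p):
    q=T[:3,:3]@np.array(p)+T[:3,3]; x,y=q[0]/-q[2],-q[1]/-q[2]; k=1+float(c['k1'])*(x*x+y*y); return c['cx']+f*k*x,c['cy']+f*k*y
for z in (.12,.1345,.149): print('expected cap axis',z,proj([.4651,.0549,z]))
print('expected neck',proj([.4651,.0549,.085]),'measured 310.25,246.0')
```

```text
294 325 215 246 784
215 308 311 309.5
218 300 319 309.5
221 297 323 310.0
224 294 324 309.0
227 294 325 309.5
230 294 324 309.0
233 295 323 309.0
236 296 321 308.5
239 296 322 309.0
242 298 319 308.5
245 303 315 309.0
expected cap axis 0.12 (np.float64(309.9197483144203), np.float64(235.28716714925824))
expected cap axis 0.1345 (np.float64(309.74568545996414), np.float64(230.64176055385147))
expected cap axis 0.149 (np.float64(309.5675605209657), np.float64(225.88548095328107))
expected neck (np.float64(310.3239391959284), np.float64(246.06509925062548)) measured 310.25,246.0
```

>>> carry_out:
  moves:
    - [0,0,12,0,0,0,255]
    - [0,0,12,0,0,0,255]
    - [0,0,8,0,0,0,255]
    - [0,0,4,0,0,0,255]
    - [0,0,0,0,0,0,255]
    - [0,0,0,0,0,0,255]
    - [0,0,0,0,0,0,255]

```text
clock: 8.9
position: [0.4656, 0.0544, 0.0899]
tool_rot: [0.924, 0.382, 0.0, 0.0]
ft_force: [0.2, 0.2, -1.1]
grip_width: 0.622
```

>>> carry_out:
  moves:
    - [0,0,1,0,0,0,255]
    - [0,0,1,0,0,0,255]
    - [0,0,0,0,0,0,255]

```text
clock: 9.28
position: [0.465, 0.0545, 0.0873]
tool_rot: [0.924, 0.382, -0.0, -0.0]
ft_force: [-0.7, 0.5, -1.7]
grip_width: 0.628
```

```bash
python3 -c "
from h import *
st()"
```

```text
t 9.275 p [465.04  54.5   87.35] yaz -45.04 tilt [-2.e-04  0.e+00 -1.e+00] F [-0.66  0.47 -1.72] M [-0.068  0.132 -0.07 ] w 0.628
```

>>> carry_out:
  moves:
    - [0,0,1,0,0,0,255]
    - [0,0,1,0,0,0,255]
    - [0,0,0,0,0,0,255]

```text
clock: 9.65
position: [0.4651, 0.0545, 0.0853]
tool_rot: [0.924, 0.382, -0.0, -0.0]
ft_force: [-0.5, -0.6, -0.6]
grip_width: 0.621
```

>>> carry_out:
  moves:
    - [0,0,1,0,0,0,255]
    - [0,0,1,0,0,0,255]
    - [0,0,0,0,0,0,255]

```text
clock: 10.02
position: [0.4651, 0.0545, 0.0833]
tool_rot: [0.924, 0.382, -0.0, -0.0]
ft_force: [-0.6, -0.2, -1.0]
grip_width: 0.624
```

>>> carry_out:
  moves:
    - [0,0,1,0,0,0,255]
    - [0,0,0,0,0,0,255]

```text
clock: 10.28
position: [0.4651, 0.0545, 0.0824]
tool_rot: [0.924, 0.382, -0.0, -0.0]
ft_force: [0.2, -0.8, -0.3]
grip_width: 0.623
```

>>> carry_out:
  moves:
    - [0,0,0.7,0,0,0,255]
    - [0,0,0,0,0,0,255]

```text
clock: 10.52
position: [0.4651, 0.0545, 0.0817]
tool_rot: [0.924, 0.382, -0.0, -0.0]
ft_force: [0.5, -0.0, -0.9]
grip_width: 0.622
```

>>> carry_out:
  moves:
    - [0,0,0.5,0,0,0,255]
    - [0,0,0,0,0,0,255]

```text
clock: 10.78
position: [0.4651, 0.0545, 0.0812]
tool_rot: [0.924, 0.382, -0.0, -0.0]
ft_force: [0.1, -0.0, -1.8]
grip_width: 0.623
```

>>> carry_out:
  moves:
    - [0,0,0.5,0,0,0,255]
    - [0,0,0,0,0,0,255]

```text
clock: 11.02
position: [0.4651, 0.0545, 0.0807]
tool_rot: [0.924, 0.382, -0.0, -0.0]
ft_force: [-0.6, -0.1, -0.8]
grip_width: 0.622
```

Depth is now 9.75 mm with no contact. I'll continue in 0.4 mm steps.

>>> carry_out:
  moves:
    - [0,0,0.4,0,0,0,255]
    - [0,0,0,0,0,0,255]

```text
clock: 11.28
position: [0.4651, 0.0545, 0.0803]
tool_rot: [0.924, 0.382, -0.0, -0.0]
ft_force: [0.4, -0.4, 0.1]
grip_width: 0.626
```

>>> carry_out:
  moves:
    - [0,0,0.4,0,0,0,255]
    - [0,0,0,0,0,0,255]

```text
clock: 11.52
position: [0.4651, 0.0545, 0.0799]
tool_rot: [0.924, 0.382, -0.0, -0.0]
ft_force: [-0.4, -0.1, -0.5]
grip_width: 0.626
```

>>> carry_out:
  moves:
    - [0,0,0.4,0,0,0,255]
    - [0,0,0,0,0,0,255]

```text
clock: 11.78
position: [0.4651, 0.0545, 0.0795]
tool_rot: [0.924, 0.382, -0.0, -0.0]
ft_force: [-0.1, 0.3, -0.4]
grip_width: 0.624
```

>>> carry_out:
  moves:
    - [0,0,0.4,0,0,0,255]
    - [0,0,0,0,0,0,255]

```text
clock: 12.02
position: [0.4651, 0.0545, 0.0791]
tool_rot: [0.924, 0.382, -0.0, -0.0]
ft_force: [-0.7, -0.3, -0.5]
grip_width: 0.624
```

>>> carry_out:
  moves:
    - [0,0,0.4,0,0,0,255]
    - [0,0,0,0,0,0,255]

```text
clock: 12.28
position: [0.4651, 0.0545, 0.0787]
tool_rot: [0.924, 0.382, -0.0, -0.0]
ft_force: [-0.5, 0.4, 0.0]
grip_width: 0.624
```

>>> carry_out:
  moves:
    - [0,0,0.4,0,0,0,255]
    - [0,0,0,0,0,0,255]

```text
clock: 12.52
position: [0.4652, 0.0545, 0.0785]
tool_rot: [0.924, 0.382, 0.0, 0.0]
ft_force: [-0.7, -0.3, 0.1]
grip_width: 0.624
```

>>> carry_out:
  moves:
    - [0,0,0.3,0,0,0,255]
    - [0,0,0,0,0,0,255]

```text
clock: 12.78
position: [0.4653, 0.0545, 0.0783]
tool_rot: [0.924, 0.382, 0.0, 0.0]
ft_force: [-1.2, -0.3, 2.1]
grip_width: 0.624
```

```bash
python3 -c "
from h import *
st()"
```

```text
t 12.775 p [465.27  54.51  78.32] yaz -45.03 tilt [ 2.e-04 -0.e+00 -1.e+00] F [-1.16 -0.33  2.12] M [-0.117  0.333 -0.065] w 0.624
```

Contact with the ribs is at depth about 12.1 mm. I'll lift 3.6 mm clear, turn 36° anticlockwise free of the ribs, then feel down again to find the rib slope.

>>> carry_out:
  moves:
    - [0,0,-1.8,0,0,0,255]
    - [0,0,-1.8,0,0,0,255]
    - [0,0,0,0,0,-0.1,255]
    - [0,0,0,0,0,-0.14,255]
    - [0,0,0,0,0,-0.14,255]
    - [0,0,0,0,0,-0.14,255]
    - [0,0,0,0,0,-0.108,255]
    - [0,0,0,0,0,0,255]
    - [0,0,0,0,0,0,255]

```text
clock: 13.9
position: [0.4651, 0.0545, 0.0816]
tool_rot: [0.761, 0.649, -0.0, -0.0]
ft_force: [0.1, -0.5, 0.7]
grip_width: 0.622
```

```bash
python3 -c "
from h import *
st()"
```

```text
t 13.900 p [465.13  54.5   81.61] yaz -9.14 tilt [-0.  0. -1.] F [ 0.13 -0.53  0.67] M [-0.116  0.065  0.028] w 0.622
```

>>> carry_out:
  moves:
    - [0,0,0.4,0,0,0,255]
    - [0,0,0,0,0,0,255]

```text
clock: 14.15
position: [0.4652, 0.0545, 0.0813]
tool_rot: [0.761, 0.649, 0.0, 0.0]
ft_force: [0.5, 1.2, 0.3]
grip_width: 0.623
```

>>> carry_out:
  moves:
    - [0,0,0.4,0,0,0,255]
    - [0,0,0,0,0,0,255]

```text
clock: 14.4
position: [0.4653, 0.0545, 0.0811]
tool_rot: [0.761, 0.649, 0.0, 0.0]
ft_force: [-1.2, 0.8, 1.4]
grip_width: 0.625
```

>>> carry_out:
  moves:
    - [0,0,0.4,0,0,0,255]
    - [0,0,0,0,0,0,255]

```text
clock: 14.65
position: [0.4654, 0.0545, 0.0808]
tool_rot: [0.761, 0.649, 0.0, 0.0]
ft_force: [-2.0, -0.6, 5.2]
grip_width: 0.624
```

Contact here is at depth about 9.2 mm, so this is the rib crest, near its end. I'll back off and probe every 4°.

>>> carry_out:
  moves:
    - [0,0,-1.2,0,0,0,255]
    - [0,0,0,0,0,-0.07,255]
    - [0,0,1.1,0,0,0,255]
    - [0,0,0,0,0,0,255]

```text
clock: 15.15
position: [0.4652, 0.0545, 0.0808]
tool_rot: [0.738, 0.675, -0.0, -0.0]
ft_force: [-1.6, 0.1, 4.5]
grip_width: 0.625
```

```bash
python3 -c "
from h import *
st()"
```

```text
t 15.150 p [465.19  54.5   80.82] yaz -5.10 tilt [-1.e-04 -1.e-04 -1.e+00] F [-1.56  0.06  4.52] M [-0.042  0.372  0.022] w 0.625
```

>>> carry_out:
  moves:
    - [0,0,-1.1,0,0,0,255]
    - [0,0,0,0,0,-0.07,255]
    - [0,0,1.0,0,0,0,255]
    - [0,0,0,0,0,0,255]

```text
clock: 15.65
position: [0.4652, 0.0544, 0.0809]
tool_rot: [0.714, 0.7, -0.0, 0.0]
ft_force: [-1.4, 0.5, 4.0]
grip_width: 0.624
```

>>> carry_out:
  moves:
    - [0,0,-1.1,0,0,0,255]
    - [0,0,0,0,0,-0.07,255]
    - [0,0,1.0,0,0,0,255]
    - [0,0,0,0,0,0,255]

```text
clock: 16.15
position: [0.4651, 0.0545, 0.0806]
tool_rot: [0.689, 0.725, -0.0, 0.0]
ft_force: [-0.1, 0.4, 0.0]
grip_width: 0.626
```

The force is gone at azimuth about +3°, so the pins may have passed the rib ends. I'll lower gently.

>>> carry_out:
  moves:
    - [0,0,0.8,0,0,0,255]
    - [0,0,0,0,0,0,255]

```text
clock: 16.4
position: [0.4654, 0.0544, 0.0802]
tool_rot: [0.689, 0.725, 0.0, 0.0]
ft_force: [-0.1, 0.6, 1.6]
grip_width: 0.626
```

>>> carry_out:
  moves:
    - [0,0,0.8,0,0,0,255]
    - [0,0,0,0,0,0,255]

```text
clock: 16.65
position: [0.4656, 0.0541, 0.0796]
tool_rot: [0.688, 0.725, 0.0, 0.001]
ft_force: [-0.8, -2.1, 4.6]
grip_width: 0.624
```

>>> carry_out:
  moves:
    - [0,0,0.8,0,0,0,255]
    - [0,0,0,0,0,0,255]

```text
clock: 16.9
position: [0.4657, 0.0535, 0.0786]
tool_rot: [0.688, 0.725, -0.0, 0.001]
ft_force: [0.4, -3.3, 3.1]
grip_width: 0.622
```

>>> carry_out:
  moves:
    - [0,0,-0.8,0,0,0,255]
    - [0,0,0,0,0,-0.035,255]
    - [0,0,0,0,0,0,255]

```text
clock: 17.27
position: [0.4652, 0.0544, 0.0789]
tool_rot: [0.676, 0.737, 0.0, 0.0]
ft_force: [2.3, -4.1, -0.2]
grip_width: 0.626
```

```bash
python3 -c "
from h import *
st()"
```

```text
t 17.275 p [465.2   54.44  78.93] yaz 5.00 tilt [ 1.e-04 -1.e-04 -1.e+00] F [ 2.31 -4.11 -0.23] M [-0.799 -0.211  0.11 ] w 0.626
```

There is now a pure lateral load of about 4.7 N toward (+x,−y) with no vertical force, so the cap is slightly off-axis. I'll ease it that way.

>>> carry_out:
  moves:
    - [-0.8,0.5,0,0,0,0,255]
    - [0,0,0,0,0,0,255]

```text
clock: 17.52
position: [0.4653, 0.0542, 0.0789]
tool_rot: [0.676, 0.737, 0.0, -0.001]
ft_force: [0.0, -0.9, -0.7]
grip_width: 0.625
```

```bash
python3 -c "
from h import *
st()"
```

```text
t 17.525 p [465.29  54.2   78.92] yaz 4.97 tilt [-1.e-03  9.e-04 -1.e+00] F [ 0.   -0.91 -0.71] M [-0.31   0.004 -0.015] w 0.625
```

Relaxed. I'll lower further.

>>> carry_out:
  moves:
    - [0,0,0.8,0,0,0,255]
    - [0,0,0,0,0,0,255]

```text
clock: 17.77
position: [0.4655, 0.0539, 0.0782]
tool_rot: [0.676, 0.737, -0.0, -0.0]
ft_force: [-0.0, -2.0, 1.0]
grip_width: 0.622
```

>>> carry_out:
  moves:
    - [0,0,0.8,0,0,0,255]
    - [0,0,0,0,0,0,255]

```text
clock: 18.02
position: [0.4656, 0.0537, 0.0774]
tool_rot: [0.676, 0.737, -0.0, -0.0]
ft_force: [0.2, -1.8, -0.4]
grip_width: 0.624
```

```bash
python3 -c "
from h import *
st()"
```

```text
t 18.025 p [465.59  53.72  77.36] yaz 4.98 tilt [-3.e-04 -0.e+00 -1.e+00] F [ 0.2  -1.83 -0.43] M [-0.406  0.092  0.068] w 0.624
```

>>> carry_out:
  moves:
    - [-0.3,0,0.9,0,0,0,255]
    - [0,0,0.9,0,0,0,255]
    - [0,0,0,0,0,0,255]

```text
clock: 18.4
position: [0.4654, 0.0537, 0.0754]
tool_rot: [0.676, 0.737, 0.0, -0.0]
ft_force: [-0.2, 0.1, -0.0]
grip_width: 0.624
```

>>> carry_out:
  moves:
    - [0,0,0.8,0,0,0,255]
    - [0,0,0.7,0,0,0,255]
    - [0,0,0,0,0,0,255]

```text
clock: 18.77
position: [0.4657, 0.0535, 0.0742]
tool_rot: [0.676, 0.737, -0.0, -0.0]
ft_force: [0.1, 0.0, -0.1]
grip_width: 0.622
```

```bash
python3 -c "
from h import *
st()"
```

```text
t 18.775 p [465.69  53.49  74.18] yaz 4.98 tilt [-1.e-04  1.e-04 -1.e+00] F [ 0.15  0.04 -0.07] M [-0.119  0.108 -0.004] w 0.622
```

>>> carry_out:
  moves:
    - [0,0,0.6,0,0,0,255]
    - [0,0,0.5,0,0,0,255]
    - [0,0,0,0,0,0,255]

```text
clock: 19.15
position: [0.4657, 0.0534, 0.0731]
tool_rot: [0.676, 0.737, -0.0, -0.0]
ft_force: [0.3, 0.0, -0.4]
grip_width: 0.628
```

>>> carry_out:
  moves:
    - [0,0,0.5,0,0,0,255]
    - [0,0,0,0,0,0,255]

```text
clock: 19.4
position: [0.4657, 0.0534, 0.0726]
tool_rot: [0.676, 0.737, -0.0, -0.0]
ft_force: [-0.4, -0.0, -0.4]
grip_width: 0.622
```

>>> carry_out:
  moves:
    - [0,0,0.4,0,0,0,255]
    - [0,0,0,0,0,0,255]

```text
clock: 19.65
position: [0.4657, 0.0534, 0.0722]
tool_rot: [0.676, 0.737, -0.0, -0.0]
ft_force: [0.1, -0.2, -0.3]
grip_width: 0.624
```

```bash
python3 -c "
from h import *
st()"
```

```text
t 19.650 p [465.73  53.44  72.22] yaz 4.98 tilt [-1.e-04  0.e+00 -1.e+00] F [ 0.06 -0.24 -0.3 ] M [-0.057  0.025 -0.016] w 0.624
```

Depth is 18.2 mm with no load, so the pins are in the thread starts. Now clockwise, level at first.

>>> carry_out:
  moves:
    - [0,0,0,0,0,0.06,255]
    - [0,0,0,0,0,0.07,255]
    - [0,0,0,0,0,0,255]

```text
clock: 20.02
position: [0.4658, 0.0534, 0.0722]
tool_rot: [0.722, 0.692, -0.0, -0.0]
ft_force: [-0.7, 0.1, -1.4]
grip_width: 0.627
```

```bash
python3 -c "
from h import *
st()"
```

```text
t 20.025 p [465.76  53.43  72.25] yaz -2.42 tilt [-0.  0. -1.] F [-0.75  0.11 -1.35] M [-0.004  0.038  0.051] w 0.627
```

>>> carry_out:
  moves:
    - [0,0,0,0,0,0.07,255]
    - [0,0,0,0,0,0.03,255]
    - [0,0,0,0,0,0,255]

```text
clock: 20.4
position: [0.4658, 0.0534, 0.0723]
tool_rot: [0.755, 0.655, -0.0, 0.0]
ft_force: [-0.3, -0.5, -0.4]
grip_width: 0.626
```

```bash
python3 -c "
from h import *
st()"
```

```text
t 20.400 p [465.76  53.45  72.25] yaz -8.13 tilt [ 0. -0. -1.] F [-0.29 -0.45 -0.43] M [-0.038  0.056 -0.027] w 0.626
```

>>> carry_out:
  moves:
    - [0,0,0.2,0,0,0.07,255]
    - [0,0,0.3,0,0,0.07,255]
    - [0,0,0,0,0,0,255]

```text
clock: 20.78
position: [0.4657, 0.0534, 0.0717]
tool_rot: [0.799, 0.601, -0.0, -0.0]
ft_force: [-0.2, 0.2, -1.1]
grip_width: 0.623
```

```bash
python3 -c "
from h import *
st()"
```

```text
t 20.775 p [465.74  53.43  71.73] yaz -16.12 tilt [-0. -0. -1.] F [-0.17  0.16 -1.08] M [-0.115  0.098 -0.03 ] w 0.623
```

>>> carry_out:
  moves:
    - [0,0,0.3,0,0,0.07,255]
    - [0,0,0.3,0,0,0.07,255]
    - [0,0,0,0,0,0,255]

```text
clock: 21.15
position: [0.4657, 0.0534, 0.0711]
tool_rot: [0.839, 0.544, -0.0, -0.0]
ft_force: [0.4, 1.4, -1.5]
grip_width: 0.624
```

```bash
python3 -c "
from h import *
st()"
```

```text
t 21.150 p [465.73  53.44  71.14] yaz -24.11 tilt [-1.e-04 -0.e+00 -1.e+00] F [ 0.4   1.35 -1.49] M [-0.091  0.089  0.033] w 0.624
```

>>> carry_out:
  moves:
    - [0,0,0.35,0,0,0.07,255]
    - [0,0,0.35,0,0,0.07,255]
    - [0,0,0,0,0,0,255]

```text
clock: 21.52
position: [0.4657, 0.0534, 0.0704]
tool_rot: [0.875, 0.484, -0.0, -0.0]
ft_force: [-0.5, -0.3, -0.4]
grip_width: 0.626
```

```bash
python3 -c "
from h import *
st()"
```

```text
t 21.525 p [465.73  53.45  70.44] yaz -32.11 tilt [-1.e-04 -0.e+00 -1.e+00] F [-0.48 -0.27 -0.4 ] M [-0.093  0.091 -0.011] w 0.626
```

>>> carry_out:
  moves:
    - [0,0,0.35,0,0,0.07,255]
    - [0,0,0.35,0,0,0.07,255]
    - [0,0,0,0,0,0,255]

```text
clock: 21.9
position: [0.4657, 0.0534, 0.0697]
tool_rot: [0.907, 0.422, -0.0, -0.0]
ft_force: [-0.3, 0.4, -0.5]
grip_width: 0.619
```

```bash
python3 -c "
from h import *
st()"
```

```text
t 21.900 p [465.73  53.44  69.74] yaz -40.13 tilt [-1.e-04  0.e+00 -1.e+00] F [-0.28  0.42 -0.51] M [-0.017  0.115  0.008] w 0.619
```

>>> carry_out:
  moves:
    - [0,0,0.35,0,0,0.07,255]
    - [0,0,0.35,0,0,0.06,255]
    - [0,0,0,0,0,0,255]

```text
clock: 22.28
position: [0.4657, 0.0534, 0.069]
tool_rot: [0.932, 0.362, -0.0, -0.0]
ft_force: [0.5, -0.0, -0.4]
grip_width: 0.625
```

```bash
python3 -c "
from h import *
st()"
```

```text
t 22.275 p [465.72  53.45  69.03] yaz -47.57 tilt [-1.e-04 -0.e+00 -1.e+00] F [ 0.54 -0.04 -0.4 ] M [-0.102  0.085  0.007] w 0.625
```

>>> carry_out:
  moves:
    - [0,0,0.3,0,0,0.05,255]
    - [0,0,0,0,0,0,255]

```text
clock: 22.52
position: [0.4658, 0.0534, 0.0688]
tool_rot: [0.941, 0.338, -0.0, -0.0]
ft_force: [0.1, -0.3, -0.7]
grip_width: 0.626
```

```bash
python3 -c "
from h import *
st()"
```

```text
t 22.525 p [465.75  53.45  68.76] yaz -50.45 tilt [-0. -0. -1.] F [ 0.08 -0.28 -0.72] M [-0.138  0.106 -0.033] w 0.626
```

>>> carry_out:
  moves:
    - [0,0,0.2,0,0,0.04,255]
    - [0,0,0,0,0,0,255]

```text
clock: 22.78
position: [0.4657, 0.0535, 0.0686]
tool_rot: [0.948, 0.319, -0.0, -0.0]
ft_force: [-0.3, 0.3, -0.6]
grip_width: 0.623
```

```bash
python3 -c "
from h import *
st()"
```

```text
t 22.775 p [465.74  53.45  68.55] yaz -52.76 tilt [-1.e-04  0.e+00 -1.e+00] F [-0.29  0.31 -0.63] M [-0.063  0.111  0.006] w 0.623
```

>>> carry_out:
  moves:
    - [0,0,0.2,0,0,0.04,255]
    - [0,0,0,0,0,0,255]

```text
clock: 23.02
position: [0.4658, 0.0534, 0.0684]
tool_rot: [0.954, 0.3, 0.0, 0.0]
ft_force: [-0.7, -0.2, -0.5]
grip_width: 0.624
```

```bash
python3 -c "
from h import *
st()"
```

```text
t 23.025 p [465.78  53.42  68.38] yaz -55.07 tilt [ 0. -0. -1.] F [-0.66 -0.21 -0.51] M [-0.041  0.085 -0.036] w 0.624
```

>>> carry_out:
  moves:
    - [0,0,0.1,0,0,0.04,255]
    - [0,0,0,0,0,0,255]

```text
clock: 23.28
position: [0.4658, 0.0535, 0.0683]
tool_rot: [0.96, 0.281, -0.0, -0.0]
ft_force: [0.2, -0.2, -1.0]
grip_width: 0.621
```

```bash
python3 -c "
from h import *
st()"
```

```text
t 23.275 p [465.76  53.47  68.26] yaz -57.36 tilt [-0. -0. -1.] F [ 0.19 -0.23 -1.02] M [-0.009  0.161 -0.023] w 0.621
```

>>> carry_out:
  moves:
    - [0,0,0.1,0,0,0.025,255]
    - [0,0,0,0,0,0,255]

```text
clock: 23.52
position: [0.4657, 0.0534, 0.0681]
tool_rot: [0.963, 0.268, -0.0, -0.0]
ft_force: [-0.4, -0.7, -0.6]
grip_width: 0.622
```

```bash
python3 -c "
from h import *
st()"
```

```text
t 23.525 p [465.69  53.44  68.12] yaz -58.88 tilt [-2.e-04 -0.e+00 -1.e+00] F [-0.36 -0.65 -0.56] M [-0.057  0.151 -0.038] w 0.622
```

>>> carry_out:
  moves:
    - [0,0,0.1,0,0,0.025,255]
    - [0,0,0,0,0,0,255]

```text
clock: 23.78
position: [0.4653, 0.0534, 0.0679]
tool_rot: [0.967, 0.256, -0.0, -0.0]
ft_force: [-1.1, -1.2, -0.0]
grip_width: 0.623
```

```bash
python3 -c "
from h import *
st()"
```

```text
t 23.775 p [465.33  53.42  67.93] yaz -60.33 tilt [-9.e-04 -1.e-04 -1.e+00] F [-1.11 -1.17 -0.05] M [-0.09   0.378 -0.   ] w 0.623
```

>>> carry_out:
  moves:
    - [0,0,0,0,0,0.02,255]
    - [0,0,0,0,0,0,255]

```text
clock: 24.02
position: [0.4651, 0.0534, 0.0679]
tool_rot: [0.969, 0.246, -0.001, -0.0]
ft_force: [-3.1, -0.2, 0.5]
grip_width: 0.625
```

```bash
python3 -c "
from h import *
st()"
```

```text
t 24.025 p [465.1   53.39  67.9 ] yaz -61.47 tilt [-1.5e-03 -2.0e-04 -1.0e+00] F [-3.09 -0.2   0.52] M [-0.127  0.73   0.103] w 0.625
```

>>> carry_out:
  moves:
    - [0,0,0,0,0,0.015,255]
    - [0,0,0,0,0,0,255]

```text
clock: 24.28
position: [0.465, 0.0534, 0.0679]
tool_rot: [0.971, 0.239, -0.001, -0.0]
ft_force: [-4.1, -0.0, 2.5]
grip_width: 0.622
```

```bash
python3 -c "
from h import *
st()"
```

```text
t 24.275 p [465.05  53.42  67.87] yaz -62.30 tilt [-1.5e-03 -3.0e-04 -1.0e+00] F [-4.05 -0.01  2.45] M [-0.139  0.942  0.332] w 0.622
```

That is the dead stop: the torque rose to about 0.33 N m at depth 22.5 mm after 67° of turning. I'll relax a little, let go and rise.

>>> carry_out:
  moves:
    - [0,0,0,0,0,-0.02,255]
    - [0,0,0,0,0,0,255]
    - [0,0,0,0,0,0,0]
    - [0,0,0,0,0,0,0]
    - [0,0,0,0,0,0,0]
    - [0,0,0,0,0,0,0]
    - [0,0,0,0,0,0,0]
    - [0,0,0,0,0,0,0]
    - [0,0,-5,0,0,0,0]
    - [0,0,-15,0,0,0,0]
    - [0,0,-25,0,0,0,0]
    - [0,0,-30,0,0,0,0]
    - [0,0,-30,0,0,0,0]
    - [0,0,-15,0,0,0,0]
    - [0,0,0,0,0,0,0]
    - [0,0,0,0,0,0,0]

```text
clock: 26.28
position: [0.4649, 0.0535, 0.187]
tool_rot: [0.969, 0.249, -0.001, -0.0]
ft_force: [-0.1, -0.4, -0.6]
grip_width: 1.0
```

Run:
```python
from h import *
st(); im,d,c=grab('wrist','w5'); im2,d2,c2=grab('side','side5')
for n,cc,dd,i in (('wrist',c,d,im),('side',c2,d2,im2)):
    i=i.astype(int); m=((i[...,0]>190)&(i[...,1]<70)&(i[...,2]<70)).astype(np.uint8)
    if n=='side': m[:,:290]=0; m[:,335:]=0; m[:220]=0; m[275:]=0
    k,l,ss,ce=cv2.connectedComponentsWithStats(m); j=1+np.argmax(ss[1:,4]); ys,xs=np.nonzero(cv2.erode((l==j).astype(np.uint8),np.ones((5,5))))
    P=withdepth(cc,np.c_[xs,ys],dd[ys,xs]); print(n,ce[j],ss[j],'top z pct',np.percentile(P[:,2],[10,50,90]),'centre on plane .0915',onplane(cc,[ce[j]],.0915))
    q=P[np.abs(P[:,2]-np.median(P[:,2]))<.004]; A=np.c_[q[:,:2],np.ones(len(q))]; print(' tilt slopes',np.linalg.lstsq(A,q[:,2],rcond=None)[0][:2])
```

```text
t 26.275 p [464.87  53.48 186.97] yaz -61.19 tilt [-2.1e-03  1.0e-04 -1.0e+00] F [-0.06 -0.44 -0.57] M [-0.052  0.121 -0.063] w 1.0
wrist [320.65185185 225.3308642 ] [303 217  37  19 405] top z pct [0.09123459 0.09220515 0.09297875] centre on plane .0915 [[0.47550048 0.06230914 0.0915    ]]
 tilt slopes [0.00938165 0.02347805]
side [310.32553606 245.04093567] [297 234  28  23 513] top z pct [0.09133573 0.09329156 0.0952836 ] centre on plane .0915 [[0.46330019 0.05347185 0.0915    ]]
 tilt slopes [0.00525482 0.00663945]
```

View pics/w5.png

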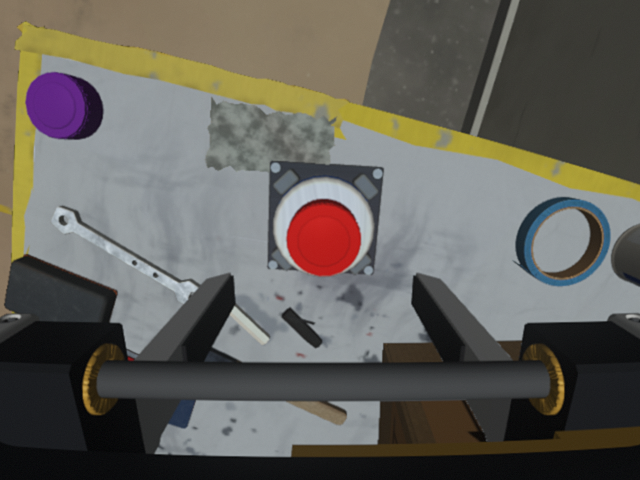

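View pics/side5.png

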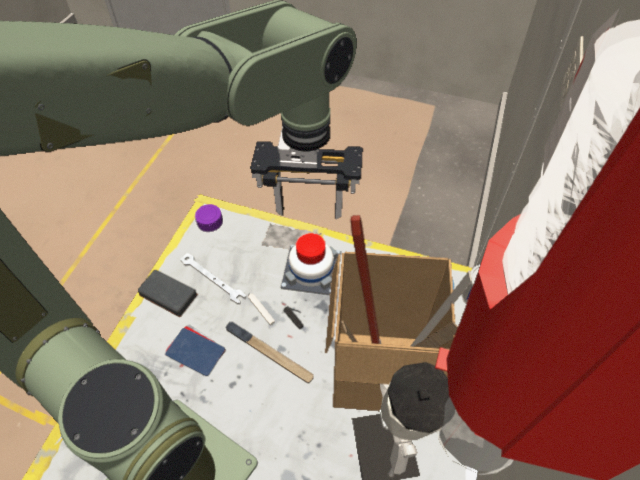

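```bash
python3 -c "
from h import *
print(manip.sign_off()); st()"
```

```text
the job is handed in; nothing more can be done
None
the job is handed in; nothing more can be done
```

The red cap is screwed onto the canister neck and the job is handed in, at about 26 s of the 64 s. Handing in gave no verdict.

**What I did:**
- I gripped the cap across its diameter, set it level on the ribs (first contact at 12.1 mm depth), and turned it anticlockwise about 50° in all.
- I stepped it, with light probes, until it dropped into the thread starts at 18.2 mm with no load left on it.
- I then turned it clockwise 67°, following it down, until a dead stop. The torque there was about 0.33 N m and the TCP reading put the depth at 22.5 mm.
- I eased back slightly, let go and rose clear.

**Last checks:**
- **Height:** the cap's top face should be at 91.5 mm when home. The wrist camera read 92.2 mm and the side camera 93.3 mm. Earlier readings with the cap on the bench ran 1.6 mm and 0.7 mm high, so both agree with home to about 1 mm. That is no finer than the 0.8 mm margin, so the depth rests mainly on the TCP reading and the stop.
- **Level and force:** the cap looks level, with fitted slopes of at most about 0.025 (limit 0.06 rad). Wrist readings stayed at about 5 N or less while the cap was on the neck.
- **Bystanders:** the spanner and tape roll look unmoved in the last pictures. The sample tin was only partly in view, but the arm stayed well away from it.
- **Disagreement:** the last wrist fix of the cap's centre was about 10 mm off. I gave it no weight because it used only part of the cap's face, and that camera already showed a bias of about 3 mm. The side view put the cap on the axis within 2 mm.

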